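Check two brake levers against their stops

ROBOT

A 6-joint arm with a two-finger parallel gripper is mounted at the origin on a cart in front of the work surface, level with it; the furniture and walls round the work are solid. World frame = base frame: x ahead of the robot, y to its left, z up, the work surface at z = 0. Lengths are in mm, angles in rad, forces in N, time in s.
With the tool pointing down it reaches from about 275 to 1000 mm from the base axis. Payload 8.4 kg.
Tool frame: the origin (TCP) lies at the very end of the fingers, on their centre line; the grasp point (between the pads) lies 19 mm behind it (r.tcp_to_grasp is the distance from the TCP to the grasp point, in mm); z points along the fingers, y is the line along which they close (so a half turn about z gives the same grasp; the last joint's range is limited). The gripper opens to 85 mm and grips with 20 to 120 N. Pads are 22 mm wide; open, the fingers measure 114 mm over their backs; the gripper's body (76 mm by 85 mm) begins 54 mm behind the grasp point. The pads swing forward as they close: fully open they stand 13 mm farther back than shut.
Start: joints at [-1.16, 0.353, 1.633, -0, 1.155, -0.002], TCP at [250.734, -572.504, 202.281] pointing down, gripper open.
Joint ranges: [-2.63, 2.63], [-0.92, 2.1], [0.06, 2.66], [-1.3, 4.44], [0, 2.69], [-3.02, 3.02]. Speed limits (rad/s): [2.22, 2.22, 2.79, 3.14, 3.14, 3.14].

INTERFACE

Orientations are given as [roll, pitch, yaw] about the fixed x, y, z axes, in that order (R = Rz(yaw) Ry(pitch) Rx(roll)).
In Python, from rig import r gives the robot as it stands. The module is installed in compiled form; this text tells all that it offers.
- The arm moves only by the tool play_rows, never from a script. Its argument "rows" is a list of rows, each an object with "dp": the shift along the tool's x, y, z in units of 40 mm (1.0 is 40 mm), a list of three; "turn": the turn, a rotation vector about the tool's x, y, z in units of 6 degrees (1.0 is 6 degrees), a list of three; "fingers": the closure, from 0 (fully open) to 1 (shut). In form: [{"dp": [tx, ty, tz], "turn": [wx, wy, wz], "fingers": fingers}, ...]. A call has 1 to 5 rows; each row shifts and turns the commanded pose from where the row before left it, along the tool's axes as they then stand; what a row does not reach is not made up. A row lasts 1/12 s, in which the tool goes at most 41.7 mm and 7.16 degrees, less where a joint would pass 70% of its speed; a pose out of reach is approached as far as the arm can. A call is refused whole if a number of a shift passes 1 or a number of a turn 1, either way. A call with a gripper value outside its range is refused whole. The fingers move at their own pace and stop on an object; "force" is the grip in N (left out, the last holds). Time passes only in rows, so rows that do not move let the fingers close. It gives the time, the measured TCP pose, the force, the opening and the grip force at its end, in the units of the state.
- r.sense(): the state, without advancing time (a new reading comes with each control period).
- r.grab_frame(name): name is "side" or "top"; returns a dict with "pixels" (384x512x3 uint8, red, green, blue), "fx", "fy", "cx", "cy" (pixels), "pose" (4x4, takes a point from camera to world coordinates). Camera axes: x right, y down, z forward; pixel columns grow to the right and rows downward; lengths in mm; the calibration is good to about 2 mm. A picture is of the moment at which its call begins. There is no depth.
- r.sign_off(): hands the job in; it is judged then, once.
The state is a dict: "clock": time; "qpos": joint angles; "qvel": joint speeds; "joint_efforts": joint torques, N m; "eef_pos": TCP position; "tcp_rot": TCP orientation; "contact_force": force on the tool from outside, world axes, zero at the start; "wrist_torque": the same for the moment, N m; "opening": opening from 0.0 (shut) to 1.0 (fully open); "grasp_force": force on a finger pad.
Only numpy, scipy, OpenCV 4.12 (cv2) and the standard library are available. Lean on these libraries where they do the work, as an engineer would, in place of code of your own. Each camera call takes 0.05 s, during which the arm holds its last target. There are 200 camera calls.

TASK

Check the two brake levers on the bench, pressing only on their outer faces with the outside of your fingers, gripping nothing and not forcing them: first press the lever at the red grip fully in until it stops short of the grip, and ease it fully back out without letting it snap. Then press the lever at the blue grip fully in to its stop and finish while still holding it there with the fingers. Leave the loose things round the stands where they are.

Things in the scene. Friction and masses are not known exactly. Their poses are not given: they have to be found in the camera images.
- red_handle: Fixed test stand: grey base 120 x 110 x 12 mm, central post, level steel tube (22 mm thick) 115 mm up, with a red grip and a brake lever. Origin: underside of the base, below the tube's axis. y runs along the tube: grip at y = -101 to -14 mm, lever bracket at +45 mm. The lever is on the -x side, roughly facing the robot; +x is the way it is pressed. The stands may swap sides.
- red_grip: The fixed red grip round the tube, a ridged plastic cylinder 32 mm thick (flange 37 mm) and 87 mm long, along its own y from -101 to -14 mm. Origin on the tube's axis, 115 mm above the bench, straight above the stand's origin; axes as the stand's.
- red_lever (a joint): Aluminium lever of the red stand, on a vertical pin at x = -38, y = 45 mm of the stand. rad: 0 = fully out, leaning 0.36 from the tube; 0.32 = fully in at a firm stop, 20 mm short of the grip. Blade 125 mm from pin to ball end (18 mm), 14 mm high, 12 thick, mid height 115 mm above the bench. Sprung outward: 2 N at first, 8 N near the stop, at the press point; let go, it snaps out.
- red_press (a point): Press point: on the outer face (the side away from the grip) of the red stand's lever blade, 95 mm from the pin, at mid height, 115 mm above the bench. Moves with the lever, about 30 mm from fully out to fully in.
- red_inside: Black rubber strip 80 x 10 x 4 mm on the inner face of the red stand's lever blade (the face towards the grip), which fingers reach only from behind the lever. Origin at the lever's pin.
- blue_handle: Fixed test stand: grey base 120 x 110 x 12 mm, central post, level steel tube (22 mm thick) 115 mm up, with a blue grip and a brake lever. Origin: underside of the base, below the tube's axis. y runs along the tube: grip at y = -101 to -14 mm, lever bracket at +45 mm. The lever is on the -x side, roughly facing the robot; +x is the way it is pressed. The stands may swap sides.
- blue_grip: The fixed blue grip round the tube, a ridged plastic cylinder 32 mm thick (flange 37 mm) and 87 mm long, along its own y from -101 to -14 mm. Origin on the tube's axis, 115 mm above the bench, straight above the stand's origin; axes as the stand's.
- blue_lever (a joint): Aluminium lever of the blue stand, on a vertical pin at x = -38, y = 45 mm of the stand. rad: 0 = fully out, leaning 0.36 from the tube; 0.32 = fully in at a firm stop, 20 mm short of the grip. Blade 125 mm from pin to ball end (18 mm), 14 mm high, 12 thick, mid height 115 mm above the bench. Sprung outward: 2 N at first, 8 N near the stop, at the press point; let go, it snaps out.
- blue_press (a point): Press point: on the outer face (the side away from the grip) of the blue stand's lever blade, 95 mm from the pin, at mid height, 115 mm above the bench. Moves with the lever, about 30 mm from fully out to fully in.
- blue_inside: Black rubber strip 80 x 10 x 4 mm on the inner face of the blue stand's lever blade (the face towards the grip), which fingers reach only from behind the lever. Origin at the lever's pin.
- screw_tub: Translucent open tub of screws, 75 x 108 x 45 mm; loose bystander. Origin: centre of its underside.
- blue_cap_jar: Tiny grey jar with a blue lid, 36 mm thick, 38 mm tall; loose bystander. Origin: centre of its underside.
- driver_amber: Screwdriver with an amber handle, 181 mm long, 29 mm thick, lying on the bench; loose bystander. Origin: centre of its underside.
- white_timer: White timer box with a round dial on top, 68 x 120 x 47 mm; loose bystander. Origin: centre of its underside.
Things that resemble listed ones, but are neither listed nor needed, are in the scene too. What is shaped like the blue_handle but purple or yellow is not meant.

How it is judged (in metres and radians):
On the way, in this order (a step that is already met when the one before it is completed fails the run):
1. the lever at the red grip is fully in (over 0.295 of 0.32 rad), the blue one out (value of joint red_lever above 0.295 rad and value of joint blue_lever below 0.03 rad), for 0.2 s.
2. both levers are fully out (value of joint each of red_lever, blue_lever below 0.03 rad), for 0.2 s.
3. the lever at the blue grip is fully in, the red one out (value of joint blue_lever above 0.295 rad and value of joint red_lever below 0.03 rad), for 0.2 s.
At the end, for the whole second after the job is handed in: The fingers hold the lever at the blue grip at its stop (over 0.295 of 0.32 rad, pressed with more than 3 N), the lever at the red grip is fully out (under 0.03 rad), and the loose things are at rest where they stood (within 15 mm) (all of step 3 and contact force between the fingers and blue_lever above 3 N and linear speed of each of screw_tub, blue_cap_jar, driver_amber, white_timer below 0.02 m/s); the arm keeps its last pose, push and grip.
It fails at once if a loose thing (tub, jar, screwdriver, timer) is displaced by more than 15 mm (distance of any of screw_tub, blue_cap_jar, driver_amber, white_timer from where it was at the start of the episode above 0.015 m).
It fails at once if a lever is taken from behind (gripped or hooked) instead of pressed on its outer face (contact force between any of the fingers, the arm and red_inside above 1.5 N or contact force between any of the fingers, the arm and blue_inside above 1.5 N).
It fails at once if the robot clamps or leans on a grip (over 5 N) (contact force between any of the fingers, the arm and red_grip above 5 N or contact force between any of the fingers, the arm and blue_grip above 5 N).
It fails at once if a lever is forced (over 60 N) (contact force between any of the fingers, the arm and red_lever above 60 N or contact force between any of the fingers, the arm and blue_lever above 60 N).
It fails at once if a lever is let go so that it snaps out (faster than 6 rad/s) (velocity of joint any of red_lever, blue_lever below -6 rad/s).
It also fails if it takes over 48 s, if anything falls off the work surface, if the arm or the gripper's body presses on something with over 40 N, if the wrist force passes 120 N, or if a joint passes its speed limit or range.

## Working session

There is one attempt and no reset: what is moved stays moved. The work goes in short steps, Python scripts to look and compute and a tool call to move; the robot and the scene stay as the last step left them, time stands still between calls to the robot, and variables do not carry over. Pictures are saved under pics/ and viewed, at most 10 in all, crops included, and the job is handed in when it is done.

Besides the shell and the picture viewer there is one more tool, called as name([rows], argument=value, ...), one row to a line, values as JSON. play_rows: Moves the arm, as the interface text tells. Its arguments: {"type":"object","properties":{"rows":{"type":"array"},"force":{"type":"number"}},"required":["rows"]}

```bash
mkdir -p pics; python3 - <<'E'
from rig import r
import cv2,numpy as np
np.set_printoptions(precision=4,suppress=True)
s=r.sense()
print(s['clock'],s['eef_pos'],s['tcp_rot'],s['opening'],s['contact_force'])
for n in('top','side'):
    f=r.grab_frame(n); cv2.imwrite(f'pics/{n}0.png',f['pixels'][:,:,::-1]); print(n,f['fx'],f['fy'],f['cx'],f['cy']);print(np.array(f['pose']))
E
```

```text
0.0 [ 250.5224 -572.0139  201.5552] [-3.1402 -0.      0.4128] 1.0017723929237656 [-0.647   0.4315  0.4692]
top 451.2772259023122 451.2772259023122 253.2783838640435 189.83459281987112
[[   0.3756   -0.902     0.2131  292.5463]
 [  -0.9268   -0.3655    0.0865 -104.0485]
 [  -0.0001   -0.23     -0.9732 1431.4776]
 [   0.        0.        0.        1.    ]]
side 460.8239460106215 460.8239460106215 255.7947094557769 194.3458337918993
[[    0.8854    -0.1672     0.4337  -132.777 ]
 [   -0.4643    -0.3607     0.8089 -1290.9384]
 [    0.0212    -0.9176    -0.397    730.9355]
 [    0.         0.         0.         1.    ]]
```

View pics/top0.png

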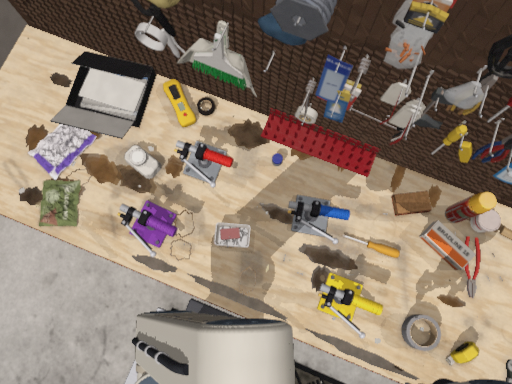

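View pics/side0.png

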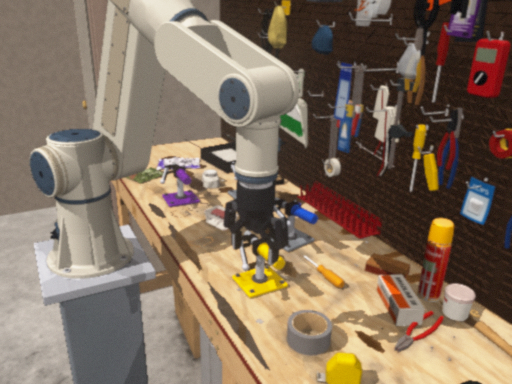

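The top view shows four stands: red grip at (215,157), blue at (332,212), and two decoys, purple at (150,222) and yellow at (350,300). By colour, the red and blue ones are meant. The tub is at (233,235), the amber driver at (372,245) and the jar at (277,159). I'll confirm in one enlarged crop.

```bash
python3 - <<'E'
import cv2
a=cv2.imread('pics/top0.png')[130:265,165:360]
cv2.imwrite('pics/crop0.png',cv2.resize(a,None,fx=4,fy=4,interpolation=cv2.INTER_CUBIC))
E
```

```text
(no output)
```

View pics/crop0.png

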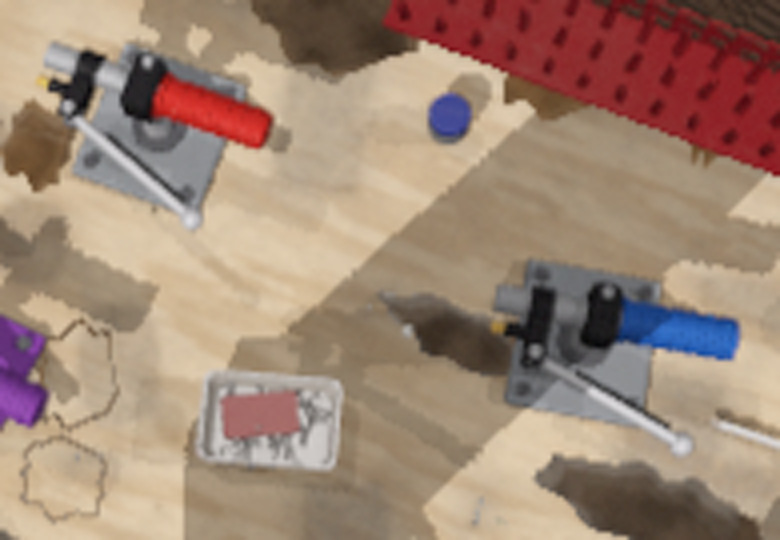

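The crop confirms the red and blue stands. In crop pixels: red pin (70,106), ball (192,220), grip end (266,130); blue pin (535,352), ball (682,444), grip end (738,340). The driver's tip is near the blue ball but low.

```bash
cat > h.py <<'E'
import numpy as np
K=(451.277,451.277,253.278,189.835)
P=np.array([[.3756,-.902,.2131,292.5463],[-.9268,-.3655,.0865,-104.0485],[-.0001,-.23,-.9732,1431.4776]])
def w(u,v,z):
    d=P[:,:3]@[(u-K[2])/K[0],(v-K[3])/K[1],1]; t=(z-P[2,3])/d[2]; return P[:,3]+t*d
def c(u,v,z): return w(165+u/4,130+v/4,z)
E
python3 - <<'E'
from h import *
np.set_printoptions(precision=1,suppress=True)
D={'red':[(70,106),(192,220),(52,55),(266,130)],'blue':[(535,352),(682,444),(500,297),(738,340)]}
for k,(p,b,t,g) in D.items():
    p=c(*p,122);b=c(*b,117);t=c(*t,115);g=c(*g,115)
    y=(t-g)[:2];yaw=np.arctan2(-y[0],y[1]); L=(b-p)[:2]
    yl=np.arctan2(L[1],L[0])
    # lever direction from pin: -y rotated; in stand frame dir=(-sin.36,-cos.36)
    yl0=np.arctan2(-np.cos(.36),-np.sin(.36))
    print(k,p,b,'len',np.hypot(*L),'tube',t,g,np.hypot(*y),'yaw tube',yaw,'yaw lever',yl-yl0)
    for a in(yaw,yl-yl0):
        R=np.array([[np.cos(a),-np.sin(a)],[np.sin(a),np.cos(a)]])
        o1=p[:2]-R@[-38,45]; o2=g[:2]-R@[0,-101]
        print(' origin from pin',o1,'from gripend',o2)
for n,q,z in(('tub',(270,420),45),('jar',(450,117),38),('drv tip',(720,422),10)): print(n,c(*q,z))
print('drvhandle',w(385,248,25),'timer',w(143,160,40))
E
```

```text
red [595.  250.4 122. ] [548.8 130.4 117. ] len 128.61645346053572 tube [628.8 281.9 115. ] [635.1 106.4 115. ] 175.59456485761586 yaw tube 0.03601887454755396 yaw lever -0.007021955510178479
 origin from pin [634.5 206.8] from gripend [631.5 207.4]
 origin from pin [632.6 205.2] from gripend [635.8 207.4]
blue [ 550.6 -143.4  122. ] [ 528.4 -266.9  117. ] len 125.46588180110659 tube [ 581.  -104.8  115. ] [ 616.8 -279.6  115. ] 178.39939654406538 yaw tube 0.20217966102713256 yaw lever 0.18137174370544829
 origin from pin [ 596.9 -179.9] from gripend [ 596.5 -180.7]
 origin from pin [ 596.1 -180.8] from gripend [ 598.6 -180.3]
tub [439.4  24.8  45. ]
jar [720.9 -14.5  38. ]
drv tip [ 575.2 -302.1   10. ]
drvhandle [ 582.1 -428.2   25. ] timer [555.4 385.7  40. ]
```

Measurements agree: lengths, tube and both origin estimates match within about 3 mm. Red origin is about (633,206) with yaw 0.01, blue about (597,-180) with yaw 0.19. Closing the fingers, turning to yaw 0, then travelling high.

play_rows([
  {"dp": [0,0,0],"turn": [0,0,1],"fingers": 1},
  {"dp": [0,0,0],"turn": [0,0,1],"fingers": 1},
  {"dp": [0,0,0],"turn": [0,0,1],"fingers": 1},
  {"dp": [0,0,0],"turn": [0,0,0.94],"fingers": 1},
  {"dp": [0.3,-0.9,0],"turn": [0,0,0],"fingers": 1},
])

```text
clock: 0.52
eef_pos: [261.7, -540.5, 201.9]
tcp_rot: [3.139, 0.0, -0.008]
contact_force: [0.9, 0.8, -0.1]
opening: 0.295
grasp_force: 0.0
```

play_rows([
  {"dp": [0.3,-0.95,0],"turn": [0,0,0],"fingers": 1},
  {"dp": [0.3,-0.95,0],"turn": [0,0,0],"fingers": 1},
  {"dp": [0.3,-0.95,0],"turn": [0,0,0],"fingers": 1},
  {"dp": [0.3,-0.95,0],"turn": [0,0,0],"fingers": 1},
  {"dp": [0.3,-0.95,0],"turn": [0,0,0],"fingers": 1},
])

```text
clock: 0.93
eef_pos: [322.6, -344.5, 202.0]
tcp_rot: [-3.141, 0.0, -0.0]
contact_force: [2.4, -0.6, 0.1]
opening: -0.0
grasp_force: 0.0
```

play_rows([
  {"dp": [0.3,-0.95,0],"turn": [0,0,0],"fingers": 1},
  {"dp": [0.3,-0.95,0],"turn": [0,0,0],"fingers": 1},
  {"dp": [0.3,-0.95,0],"turn": [0,0,0],"fingers": 1},
  {"dp": [0.3,-0.95,0],"turn": [0,0,0],"fingers": 1},
  {"dp": [0.3,-0.95,0],"turn": [0,0,0],"fingers": 1},
])

```text
clock: 1.35
eef_pos: [382.5, -154.6, 202.3]
tcp_rot: [3.142, -0.0, -0.0]
contact_force: [0.7, 0.1, -0.3]
opening: -0.003
grasp_force: 0.0
```

Remaining to (505,164): +122, +318.

play_rows([
  {"dp": [0.3,-0.95,0],"turn": [0,0,0],"fingers": 1},
  {"dp": [0.3,-0.95,0],"turn": [0,0,0],"fingers": 1},
  {"dp": [0.3,-0.95,0],"turn": [0,0,0],"fingers": 1},
  {"dp": [0.3,-0.95,0],"turn": [0,0,0],"fingers": 1},
  {"dp": [0.3,-0.95,0],"turn": [0,0,0],"fingers": 1},
])

```text
clock: 1.77
eef_pos: [442.6, 35.6, 202.3]
tcp_rot: [3.142, -0.0, 0.0]
contact_force: [0.4, -0.6, 0.1]
opening: -0.0
grasp_force: 0.0
```

play_rows([
  {"dp": [0.4,-0.9,0],"turn": [0,0,0],"fingers": 1},
  {"dp": [0.4,-0.9,0],"turn": [0,0,0],"fingers": 1},
  {"dp": [0.4,-0.9,0],"turn": [0,0,0],"fingers": 1},
  {"dp": [0.2,-0.3,0],"turn": [0,0,0],"fingers": 1},
  {"dp": [0,0,0],"turn": [0,0,0],"fingers": 1},
])

```text
clock: 2.18
eef_pos: [499.8, 156.2, 201.9]
tcp_rot: [-3.141, -0.0, 0.003]
contact_force: [-0.0, -0.6, -0.3]
opening: 0.001
grasp_force: 0.0
```

play_rows([
  {"dp": [0,0,0.8],"turn": [0,0,0],"fingers": 1},
  {"dp": [0,0,0.8],"turn": [0,0,0],"fingers": 1},
  {"dp": [0,0,0.7],"turn": [0,0,0],"fingers": 1},
  {"dp": [0,0,0.3],"turn": [0,0,0],"fingers": 1},
  {"dp": [0,0,0],"turn": [0,0,0],"fingers": 1},
])

```text
clock: 2.6
eef_pos: [495.5, 151.3, 95.3]
tcp_rot: [3.139, 0.006, -0.001]
contact_force: [0.1, -0.2, 0.1]
opening: -0.002
grasp_force: 0.0
```

```bash
python3 - <<'E'
from rig import r
import cv2
print(r.sense()['eef_pos'])
a=r.grab_frame('top')['pixels'][:,:,::-1][110:245,130:325]
b=r.grab_frame('side')['pixels'][:,:,::-1][90:225,130:325]
import numpy as np
cv2.imwrite('pics/close1.png',np.hstack([cv2.resize(x,(400,277),interpolation=2) for x in (a,b)]))
E
```

```text
[495.49493792 151.34825203  95.25236096]
```

View pics/close1.png

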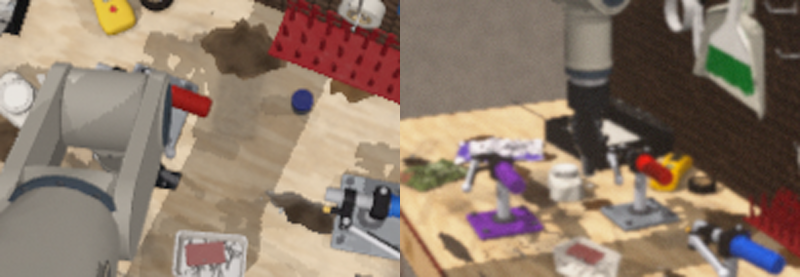

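The top view is hidden by the arm; the side half shows the shut fingers just left of the red lever's ball (~(612,170)), clear of it. Now approaching.

play_rows([
  {"dp": [0.3,-0.25,0],"turn": [0,0,0],"fingers": 1},
  {"dp": [0.3,0,0],"turn": [0,0,0],"fingers": 1},
  {"dp": [0.2,0,0],"turn": [0,0,0],"fingers": 1},
  {"dp": [0.1,0,0],"turn": [0,0,0],"fingers": 1},
  {"dp": [0,0,0],"turn": [0,0,0],"fingers": 1},
])

```text
clock: 3.12
eef_pos: [535.9, 163.2, 98.9]
tcp_rot: [-3.141, -0.001, -0.0]
contact_force: [-0.2, 1.0, -0.0]
opening: 0.001
grasp_force: 0.0
```

play_rows([
  {"dp": [0.1,0,0],"turn": [0,0,0],"fingers": 1},
  {"dp": [0.1,0,0],"turn": [0,0,0],"fingers": 1},
  {"dp": [0.1,0,0],"turn": [0,0,0],"fingers": 1},
  {"dp": [0,0,0],"turn": [0,0,0],"fingers": 1},
  {"dp": [0,0,0],"turn": [0,0,0],"fingers": 1},
])

```text
clock: 3.53
eef_pos: [546.7, 163.5, 98.2]
tcp_rot: [3.142, 0.0, 0.0]
contact_force: [0.1, -0.7, 0.5]
opening: 0.004
grasp_force: 0.0
```

play_rows([
  {"dp": [0.1,0,0],"turn": [0,0,0],"fingers": 1},
  {"dp": [0.1,0,0],"turn": [0,0,0],"fingers": 1},
  {"dp": [0.1,0,0],"turn": [0,0,0],"fingers": 1},
  {"dp": [0,0,0],"turn": [0,0,0],"fingers": 1},
  {"dp": [0,0,0],"turn": [0,0,0],"fingers": 1},
])

```text
clock: 3.95
eef_pos: [558.8, 163.6, 98.2]
tcp_rot: [-3.142, -0.0, 0.0]
contact_force: [0.3, -0.5, 0.6]
opening: 0.001
grasp_force: 0.0
```

```bash
python3 - <<'E'
from rig import r
import cv2
import numpy as np
a=r.grab_frame('top')['pixels'][:,:,::-1][120:220,140:260]
b=r.grab_frame('side')['pixels'][:,:,::-1][120:220,180:300]
cv2.imwrite('pics/close2.png',np.hstack([cv2.resize(x,(400,333),interpolation=2) for x in (a,b)]))
E
```

```text
(no output)
```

View pics/close2.png

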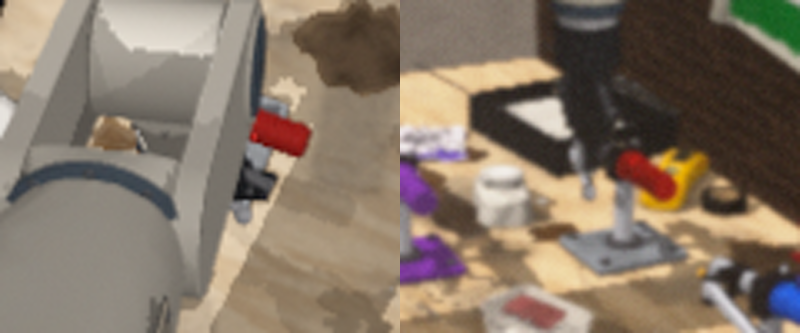

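```bash
python3 - <<'E'
from rig import r
import numpy as np
np.set_printoptions(precision=1,suppress=True)
print(r.sense()['eef_pos'],r.sense()['contact_force'])
for n in('side','top'):
    f=r.grab_frame(n);T=np.linalg.inv(np.array(f['pose']))
    for k,p in dict(ball=(549,130,115),ballin=(581,127,115),tcp=(558.8,163.6,98),pin=(595,250,122),gripend=(634,106,115),knuck=(558.8,163.6,170)).items():
        q=T@[*p,1]; print(n,k,f['fx']*q[0]/q[2]+f['cx'],f['fy']*q[1]/q[2]+f['cy'])
E
```

```text
[558.4 163.5  98.2] [-0.  -0.3  0. ]
side ball 236.9195009116225 177.60461483388121
side ballin 245.09953032556837 176.56083865725049
side tcp 235.3935156421304 178.4653722821006
side pin 234.32248636839876 164.00096517157473
side gripend 260.4375017944534 176.27567791223032
side knuck 235.46387991519418 160.28117433246396
top ball 213.20000993012655 185.14959079904273
top ballin 218.2941629612257 175.9766712227933
top tcp 204.83228327421088 179.58520843866665
top pin 182.63581997377966 156.539420538818
top gripend 231.48387950499503 162.87470477594462
top knuck 202.23318249380924 173.32085971522338
```

play_rows([
  {"dp": [0.1,0,0],"turn": [0,0,0],"fingers": 1},
  {"dp": [0,0,0],"turn": [0,0,0],"fingers": 1},
  {"dp": [0,0,0],"turn": [0,0,0],"fingers": 1},
])

```text
clock: 4.4
eef_pos: [562.8, 163.6, 98.3]
tcp_rot: [-3.142, -0.0, 0.0]
contact_force: [0.5, 0.9, 0.0]
opening: 0.003
grasp_force: 0.0
```

play_rows([
  {"dp": [0.1,0,0],"turn": [0,0,0],"fingers": 1},
  {"dp": [0,0,0],"turn": [0,0,0],"fingers": 1},
  {"dp": [0,0,0],"turn": [0,0,0],"fingers": 1},
])

```text
clock: 4.65
eef_pos: [566.8, 163.6, 98.3]
tcp_rot: [-3.142, -0.0, 0.0]
contact_force: [0.6, -0.1, 0.3]
opening: -0.003
grasp_force: 0.0
```

```bash
python3 - <<'E'
from rig import r
import cv2
import numpy as np
print(r.sense()['contact_force'])
a=r.grab_frame('top')['pixels'][:,:,::-1][150:210,180:252]
b=r.grab_frame('side')['pixels'][:,:,::-1][140:200,204:276]
cv2.imwrite('pics/close3.png',np.hstack([cv2.resize(x,(400,333),interpolation=2) for x in (a,b)]))
E
```

```text
[ 0.58402344 -0.10604289  0.28369656]
```

View pics/close3.png

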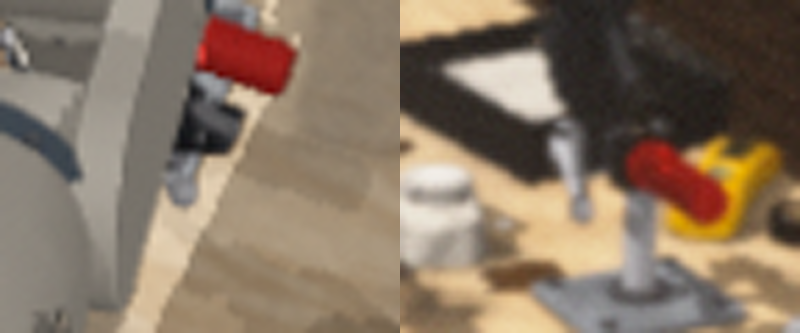

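```bash
python3 - <<'E'
from rig import r
import cv2
import numpy as np
np.set_printoptions(precision=1,suppress=True)
s=r.sense();print(s['eef_pos'],s['qpos'])
f=r.grab_frame('side');T=np.linalg.inv(np.array(f['pose']))
def pr(p):
    q=T@[*p,1]; return np.array([f['fx']*q[0]/q[2]+f['cx'],f['fy']*q[1]/q[2]+f['cy']])
print('start tcp',pr((250.7,-572.5,202.3)),pr((250.7,-572.5,222)))
a=cv2.imread('pics/side0.png')[200:275,215:305]
b=f['pixels'][:,:,::-1][130:205,200:290].copy()
g=lambda x:(255*(x/255.)**.5).astype(np.uint8)
A=cv2.resize(g(a),(480,400),interpolation=2);B=cv2.resize(g(b),(480,400),interpolation=2)
k=480/90
def m(I,p,o,c): cv2.circle(I,tuple(int(v) for v in (pr(p)-o)*k),3,c,1)
m(A,(250.7,-572.5,202.3),(215,200),(0,0,255))
m(B,s['eef_pos'],(200,130),(0,0,255)); m(B,np.array(s['eef_pos'])+[0,0,30],(200,130),(0,255,0))
cv2.imwrite('pics/close4.png',cv2.resize(np.hstack([A,B]),(800,333)))
E
```

```text
[566.6 163.5  98.2] [0.3 0.4 1.8 0.  0.9 1.8]
start tcp [253.3 272.2] [253.4 264.1]
```

View pics/close4.png

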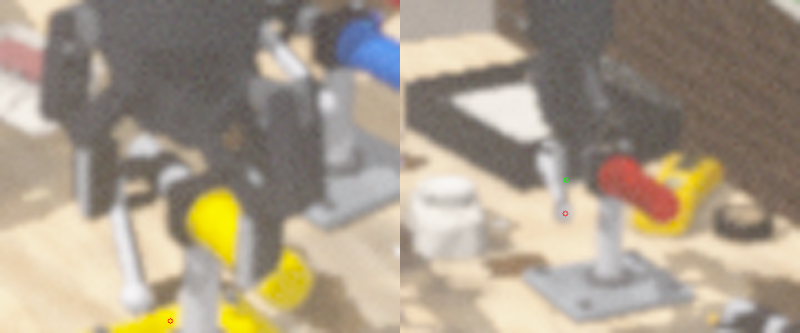

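The picture shows the red lever unmoved at ball (236,178). At the start and now, the finger ends sit about 25 mm above the projected TCP, so the fingers are hovering over the blade. I'll back out the same way and come in about 28 mm lower.

play_rows([
  {"dp": [-0.4,0,0],"turn": [0,0,0],"fingers": 1},
  {"dp": [-0.6,0,0],"turn": [0,0,0],"fingers": 1},
  {"dp": [-0.5,0,0],"turn": [0,0,0],"fingers": 1},
  {"dp": [0,0,0],"turn": [0,0,0],"fingers": 1},
  {"dp": [0,0,0],"turn": [0,0,0],"fingers": 1},
])

```text
clock: 5.22
eef_pos: [506.0, 163.6, 98.5]
tcp_rot: [3.142, 0.0, 0.001]
contact_force: [0.2, -0.7, 0.7]
opening: 0.0
grasp_force: 0.0
```

play_rows([
  {"dp": [0,0,0.3],"turn": [0,0,0],"fingers": 1},
  {"dp": [0,0,0.4],"turn": [0,0,0],"fingers": 1},
  {"dp": [0,0,0],"turn": [0,0,0],"fingers": 1},
  {"dp": [0,0,0],"turn": [0,0,0],"fingers": 1},
])

```text
clock: 5.55
eef_pos: [506.9, 163.4, 69.9]
tcp_rot: [3.141, 0.001, 0.0]
contact_force: [-0.4, -0.5, 0.8]
opening: 0.0
grasp_force: 0.0
```

play_rows([
  {"dp": [0.3,0,0],"turn": [0,0,0],"fingers": 1},
  {"dp": [0.2,0,0],"turn": [0,0,0],"fingers": 1},
  {"dp": [0.1,0,0],"turn": [0,0,0],"fingers": 1},
  {"dp": [0,0,0],"turn": [0,0,0],"fingers": 1},
  {"dp": [0,0,0],"turn": [0,0,0],"fingers": 1},
])

```text
clock: 5.97
eef_pos: [531.1, 163.5, 70.5]
tcp_rot: [-3.141, -0.0, -0.0]
contact_force: [-0.2, 0.7, -0.9]
opening: 0.0
grasp_force: 0.0
```

play_rows([
  {"dp": [0.1,0,0],"turn": [0,0,0],"fingers": 1},
  {"dp": [0.1,0,0],"turn": [0,0,0],"fingers": 1},
  {"dp": [0.1,0,0],"turn": [0,0,0],"fingers": 1},
  {"dp": [0,0,0],"turn": [0,0,0],"fingers": 1},
  {"dp": [0,0,0],"turn": [0,0,0],"fingers": 1},
])

```text
clock: 6.38
eef_pos: [542.4, 163.6, 70.2]
tcp_rot: [-3.142, 0.001, 0.0]
contact_force: [-1.4, 0.2, 1.4]
opening: -0.002
grasp_force: 1.0
```

Contact appears at x≈541, as predicted. Continuing.

play_rows([
  {"dp": [0.1,0,0],"turn": [0,0,0],"fingers": 1},
  {"dp": [0.1,0,0],"turn": [0,0,0],"fingers": 1},
  {"dp": [0,0,0],"turn": [0,0,0],"fingers": 1},
  {"dp": [0,0,0],"turn": [0,0,0],"fingers": 1},
])

```text
clock: 6.72
eef_pos: [550.3, 163.4, 70.0]
tcp_rot: [3.141, 0.001, -0.0]
contact_force: [-3.8, 0.6, 0.4]
opening: 0.001
grasp_force: 1.8
```

play_rows([
  {"dp": [0.1,0,0],"turn": [0,0,0],"fingers": 1},
  {"dp": [0.1,0,0],"turn": [0,0,0],"fingers": 1},
  {"dp": [0,0,0],"turn": [0,0,0],"fingers": 1},
  {"dp": [0,0,0],"turn": [0,0,0],"fingers": 1},
])

```text
clock: 7.05
eef_pos: [557.8, 163.2, 70.0]
tcp_rot: [3.141, 0.002, 0.0]
contact_force: [-4.9, -1.9, 1.2]
opening: -0.0
grasp_force: 2.5
```

play_rows([
  {"dp": [0.1,0,0],"turn": [0,0,0],"fingers": 1},
  {"dp": [0.05,0,0],"turn": [0,0,0],"fingers": 1},
  {"dp": [0,0,0],"turn": [0,0,0],"fingers": 1},
  {"dp": [0,0,0],"turn": [0,0,0],"fingers": 1},
])

```text
clock: 7.38
eef_pos: [563.3, 162.9, 69.9]
tcp_rot: [3.141, 0.003, 0.0]
contact_force: [-6.6, -3.4, 2.3]
opening: -0.0
grasp_force: 3.1
```

play_rows([
  {"dp": [0.1,0,0],"turn": [0,0,0],"fingers": 1},
  {"dp": [0.05,0,0],"turn": [0,0,0],"fingers": 1},
  {"dp": [0,0,0],"turn": [0,0,0],"fingers": 1},
  {"dp": [0,0,0],"turn": [0,0,0],"fingers": 1},
])

```text
clock: 7.72
eef_pos: [569.0, 162.7, 69.8]
tcp_rot: [3.14, 0.003, 0.0]
contact_force: [-7.0, -4.9, 3.1]
opening: 0.001
grasp_force: 3.7
```

play_rows([
  {"dp": [0.1,0,0],"turn": [0,0,0],"fingers": 1},
  {"dp": [0,0,0],"turn": [0,0,0],"fingers": 1},
  {"dp": [0,0,0],"turn": [0,0,0],"fingers": 1},
])

```text
clock: 7.97
eef_pos: [572.3, 162.5, 69.7]
tcp_rot: [3.14, 0.005, 0.0]
contact_force: [-10.2, -5.0, 4.2]
opening: 0.001
grasp_force: 4.7
```

play_rows([
  {"dp": [0.06,0,0],"turn": [0,0,0],"fingers": 1},
  {"dp": [0,0,0],"turn": [0,0,0],"fingers": 1},
  {"dp": [0,0,0],"turn": [0,0,0],"fingers": 1},
])

```text
clock: 8.22
eef_pos: [572.6, 162.5, 69.6]
tcp_rot: [3.139, 0.008, 0.0]
contact_force: [-18.6, -4.1, 10.3]
opening: -0.005
grasp_force: 8.7
```

play_rows([
  {"dp": [0.05,0,0],"turn": [0,0,0],"fingers": 1},
  {"dp": [0,0,0],"turn": [0,0,0],"fingers": 1},
  {"dp": [0,0,0],"turn": [0,0,0],"fingers": 1},
])

```text
clock: 8.47
eef_pos: [572.8, 162.4, 69.5]
tcp_rot: [3.139, 0.012, 0.0]
contact_force: [-23.7, -3.5, 14.5]
opening: 0.004
grasp_force: 12.0
```

The position sticks at 572.7 while the force climbs to 24 N: the red lever is at its stop. Easing back at about 4 mm per row.

play_rows([
  {"dp": [-0.1,0,0],"turn": [0,0,0],"fingers": 1},
  {"dp": [-0.1,0,0],"turn": [0,0,0],"fingers": 1},
  {"dp": [-0.1,0,0],"turn": [0,0,0],"fingers": 1},
  {"dp": [-0.1,0,0],"turn": [0,0,0],"fingers": 1},
  {"dp": [-0.1,0,0],"turn": [0,0,0],"fingers": 1},
])

```text
clock: 8.88
eef_pos: [558.0, 164.1, 69.9]
tcp_rot: [-3.141, 0.001, -0.0]
contact_force: [-3.2, 3.7, -1.8]
opening: 0.004
grasp_force: 2.3
```

play_rows([
  {"dp": [-0.1,0,0],"turn": [0,0,0],"fingers": 1},
  {"dp": [-0.1,0,0],"turn": [0,0,0],"fingers": 1},
  {"dp": [-0.1,0,0],"turn": [0,0,0],"fingers": 1},
  {"dp": [-0.1,0,0],"turn": [0,0,0],"fingers": 1},
  {"dp": [-0.1,0,0],"turn": [0,0,0],"fingers": 1},
])

```text
clock: 9.3
eef_pos: [539.3, 163.7, 70.5]
tcp_rot: [-3.141, -0.001, 0.0]
contact_force: [-0.1, 0.2, 0.4]
opening: -0.001
grasp_force: 0.0
```

play_rows([
  {"dp": [-0.2,0,0],"turn": [0,0,0],"fingers": 1},
  {"dp": [-0.5,0,0],"turn": [0,0,0],"fingers": 1},
  {"dp": [-0.5,0,0],"turn": [0,0,0],"fingers": 1},
  {"dp": [0,0,-0.5],"turn": [0,0,0],"fingers": 1},
  {"dp": [0,0,-0.9],"turn": [0,0,0],"fingers": 1},
])

```text
clock: 9.72
eef_pos: [487.1, 162.3, 123.8]
tcp_rot: [3.139, 0.006, 0.001]
contact_force: [-0.5, -0.1, 0.4]
opening: 0.003
grasp_force: 0.0
```

play_rows([
  {"dp": [0,0,-0.9],"turn": [0,0,0],"fingers": 1},
  {"dp": [0,0,-0.9],"turn": [0,0,0],"fingers": 1},
  {"dp": [0,0,0],"turn": [0,0,0],"fingers": 1},
  {"dp": [0,0,0],"turn": [0,0,0],"fingers": 1},
])

```text
clock: 10.05
eef_pos: [492.6, 163.8, 200.7]
tcp_rot: [-3.14, -0.006, 0.0]
contact_force: [0.2, -0.2, -0.9]
opening: -0.001
grasp_force: 0.0
```

Red is eased out. Moving to the blue pre-press position (470,-236).

play_rows([
  {"dp": [-0.06,0.95,0],"turn": [0,0,0],"fingers": 1},
  {"dp": [-0.06,0.95,0],"turn": [0,0,0],"fingers": 1},
  {"dp": [-0.06,0.95,0],"turn": [0,0,0],"fingers": 1},
  {"dp": [-0.06,0.95,0],"turn": [0,0,0],"fingers": 1},
  {"dp": [-0.06,0.95,0],"turn": [0,0,0],"fingers": 1},
])

```text
clock: 10.47
eef_pos: [477.6, -28.1, 196.9]
tcp_rot: [3.141, 0.002, 0.001]
contact_force: [0.9, 0.6, 0.2]
opening: -0.001
grasp_force: 0.0
```

play_rows([
  {"dp": [-0.06,0.95,0],"turn": [0,0,0],"fingers": 1},
  {"dp": [-0.06,0.95,0],"turn": [0,0,0],"fingers": 1},
  {"dp": [-0.06,0.95,0],"turn": [0,0,0],"fingers": 1},
  {"dp": [-0.06,0.95,0],"turn": [0,0,0],"fingers": 1},
  {"dp": [-0.06,0.95,0],"turn": [0,0,0],"fingers": 1},
])

```text
clock: 10.88
eef_pos: [465.6, -218.1, 196.8]
tcp_rot: [-3.141, 0.002, 0.0]
contact_force: [1.0, -0.3, 0.7]
opening: -0.0
grasp_force: 0.0
```

play_rows([
  {"dp": [0,0.5,0],"turn": [0,0,0],"fingers": 1},
  {"dp": [0,0,0],"turn": [0,0,0],"fingers": 1},
  {"dp": [0,0,0],"turn": [0,0,0],"fingers": 1},
  {"dp": [0,0,0],"turn": [0,0,0],"fingers": 1},
])

```text
clock: 11.22
eef_pos: [466.3, -235.6, 197.2]
tcp_rot: [-3.14, 0.002, -0.0]
contact_force: [-0.1, 0.5, -0.3]
opening: -0.005
grasp_force: 0.0
```

```bash
python3 - <<'E'
from rig import r
import cv2
import numpy as np
print(r.sense()['eef_pos'])
a=r.grab_frame('top')['pixels'][:,:,::-1][135:215,165:261]
b=r.grab_frame('side')['pixels'][:,:,::-1][150:270,210:354]
cv2.imwrite('pics/close5.png',np.hstack([cv2.resize(x,(400,333),interpolation=2) for x in (a,b)]))
E
```

```text
[ 466.26016933 -235.6226019   197.16167204]
```

View pics/close5.png

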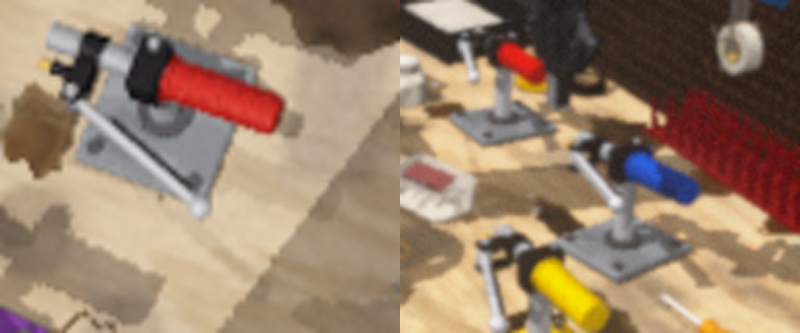

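The red lever is fully out again (ball at original pixel (213,184)). The side half shows the fingers high and clear of the yellow and blue stands. Descending, then pressing.

play_rows([
  {"dp": [0,0,0.9],"turn": [0,0,0],"fingers": 1},
  {"dp": [0,0,0.9],"turn": [0,0,0],"fingers": 1},
  {"dp": [0,0,0.9],"turn": [0,0,0],"fingers": 1},
  {"dp": [0,0,0.6],"turn": [0,0,0],"fingers": 1},
  {"dp": [0,0,0],"turn": [0,0,0],"fingers": 1},
])

```text
clock: 11.73
eef_pos: [463.9, -233.6, 61.9]
tcp_rot: [-3.138, 0.007, 0.002]
contact_force: [-0.2, -0.1, -0.1]
opening: 0.0
grasp_force: 0.0
```

play_rows([
  {"dp": [0.4,0,0],"turn": [0,0,0],"fingers": 1},
  {"dp": [0.3,0,0],"turn": [0,0,0],"fingers": 1},
  {"dp": [0.1,0,0],"turn": [0,0,0],"fingers": 1},
  {"dp": [0,0,0],"turn": [0,0,0],"fingers": 1},
  {"dp": [0,0,0],"turn": [0,0,0],"fingers": 1},
])

```text
clock: 12.15
eef_pos: [499.5, -236.3, 67.2]
tcp_rot: [3.141, -0.001, 0.001]
contact_force: [-0.8, -0.5, 0.5]
opening: -0.001
grasp_force: 0.0
```

play_rows([
  {"dp": [0.1,0,0],"turn": [0,0,0],"fingers": 1},
  {"dp": [0.1,0,0],"turn": [0,0,0],"fingers": 1},
  {"dp": [0.1,0,0],"turn": [0,0,0],"fingers": 1},
  {"dp": [0.1,0,0],"turn": [0,0,0],"fingers": 1},
  {"dp": [0,0,0],"turn": [0,0,0],"fingers": 1},
])

```text
clock: 12.57
eef_pos: [515.5, -236.6, 66.3]
tcp_rot: [3.142, 0.0, 0.0]
contact_force: [-1.2, -0.5, 1.8]
opening: 0.003
grasp_force: 0.9
```

play_rows([
  {"dp": [0.1,0,0],"turn": [0,0,0],"fingers": 1},
  {"dp": [0.1,0,0],"turn": [0,0,0],"fingers": 1},
  {"dp": [0,0,0],"turn": [0,0,0],"fingers": 1},
  {"dp": [0,0,0],"turn": [0,0,0],"fingers": 1},
])

```text
clock: 12.9
eef_pos: [522.8, -236.5, 66.0]
tcp_rot: [-3.142, 0.001, 0.0]
contact_force: [-2.8, -2.5, 0.6]
opening: -0.003
grasp_force: 1.6
```

play_rows([
  {"dp": [0.1,0,0],"turn": [0,0,0],"fingers": 1},
  {"dp": [0.1,0,0],"turn": [0,0,0],"fingers": 1},
  {"dp": [0,0,0],"turn": [0,0,0],"fingers": 1},
  {"dp": [0,0,0],"turn": [0,0,0],"fingers": 1},
])

```text
clock: 13.23
eef_pos: [530.4, -236.6, 66.1]
tcp_rot: [3.142, 0.001, 0.0]
contact_force: [-5.0, -3.2, -0.1]
opening: 0.002
grasp_force: 2.4
```

Contact again comes where predicted (~514); the stop is expected at about 546.

play_rows([
  {"dp": [0.1,0,0],"turn": [0,0,0],"fingers": 1},
  {"dp": [0.1,0,0],"turn": [0,0,0],"fingers": 1},
  {"dp": [0,0,0],"turn": [0,0,0],"fingers": 1},
  {"dp": [0,0,0],"turn": [0,0,0],"fingers": 1},
])

```text
clock: 13.57
eef_pos: [537.9, -236.6, 66.0]
tcp_rot: [-3.142, 0.002, 0.001]
contact_force: [-7.4, -3.8, 1.5]
opening: 0.002
grasp_force: 3.3
```

play_rows([
  {"dp": [0.1,0,0],"turn": [0,0,0],"fingers": 1},
  {"dp": [0.05,0,0],"turn": [0,0,0],"fingers": 1},
  {"dp": [0,0,0],"turn": [0,0,0],"fingers": 1},
  {"dp": [0,0,0],"turn": [0,0,0],"fingers": 1},
])

```text
clock: 13.9
eef_pos: [543.5, -236.3, 65.9]
tcp_rot: [-3.141, 0.003, 0.0]
contact_force: [-7.3, -1.5, 2.2]
opening: 0.0
grasp_force: 3.9
```

play_rows([
  {"dp": [0.08,0,0],"turn": [0,0,0],"fingers": 1},
  {"dp": [0,0,0],"turn": [0,0,0],"fingers": 1},
  {"dp": [0,0,0],"turn": [0,0,0],"fingers": 1},
])

```text
clock: 14.15
eef_pos: [546.0, -236.1, 65.9]
tcp_rot: [-3.141, 0.004, 0.0]
contact_force: [-9.4, -1.9, 4.3]
opening: 0.002
grasp_force: 4.9
```

play_rows([
  {"dp": [0.06,0,0],"turn": [0,0,0],"fingers": 1},
  {"dp": [0,0,0],"turn": [0,0,0],"fingers": 1},
  {"dp": [0,0,0],"turn": [0,0,0],"fingers": 1},
])

```text
clock: 14.4
eef_pos: [546.3, -235.9, 65.7]
tcp_rot: [-3.14, 0.008, 0.001]
contact_force: [-17.6, -3.1, 9.0]
opening: 0.0
grasp_force: 8.8
```

play_rows([
  {"dp": [0.05,0,0],"turn": [0,0,0],"fingers": 1},
  {"dp": [0,0,0],"turn": [0,0,0],"fingers": 1},
  {"dp": [0,0,0],"turn": [0,0,0],"fingers": 1},
  {"dp": [0,0,0],"turn": [0,0,0],"fingers": 1},
  {"dp": [0,0,0],"turn": [0,0,0],"fingers": 1},
])

```text
clock: 14.82
eef_pos: [546.6, -235.9, 65.6]
tcp_rot: [-3.14, 0.011, 0.001]
contact_force: [-23.2, -4.1, 13.1]
opening: 0.001
grasp_force: 11.9
```

The position is stuck at 546.5 with about 23 N, so blue is held at its stop. Handing in.

```bash
python3 -c "
from rig import r
print(r.sign_off())"
```

```text
the job is handed in; nothing more can be done
None
```

The job is handed in: I pressed the red lever to its stop and eased it fully back out, and the fingers are holding the blue lever at its stop with about 23 N; the sign-off gave no verdict, and I saw no contact with the loose things but took no final picture of them.

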